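Clear the hood's way and take the dispense nozzle out for cleaning

TASK

The dispense nozzle must come out of its dock for cleaning, but a dropper bottle has been left in the way of the dock's sliding hood. Stand the dropper bottle upright in the square steel tray, then slide the hood fully back, draw the nozzle out by pulling up its sprung collar and stand it upright in the round white dish, and finally slide the hood fully shut over the empty socket. Do not drop or tip the bottle or the nozzle, and leave the other things on the bench where they are.

Things in the scene. Friction and masses are not known exactly. Their poses are not given: they have to be found in the camera images.
- dock: Nozzle dock, fixed: aluminium plate 90 (x) by 240 (y) by 6 mm; origin on the worktop, the plate runs from y = -125 to +115 mm. Own y = the way the hood slides open, z up; yaw within 0.3 rad. 6 mm high steel rails on the plate along both long sides (62 mm apart inside), a 10 mm high end stop at +y. At y = -80 mm a square steel socket block 46 by 46 mm, its top 21 mm above the worktop
- socket (a point): middle of the socket's floor in the dock, 6 mm above the worktop, 15 mm below the top of the socket block; axes as the dock's
- hood (a joint): Grey sheet splash hood that covers the nozzle, 62 (x) by 66 (y) mm, top 82 mm above the worktop, open underneath and at its -y end. Slides along the dock's +y: 0 = shut over the nozzle, 0.14 m = fully back. About 1.2 N of friction, no spring, stays where it is left
- hood_bar (a point): middle of the black grip bar on top of the hood, 92 mm above the worktop; the bar is 12 mm thick (along the dock's y), 44 mm long (along the dock's x), 20 mm high (82 to 102 mm above the worktop); moves with the hood, axes as the dock's
- nozzle: Steel dispense nozzle, upright in the socket under the hood, 70 mm high, 0.2 kg; origin at the centre of its flat underside, z its axis. Plug 22 mm in diameter up to 18 mm, grey ribbed collar 32 mm in diameter from 19 to 47 mm, stem 17 mm, head 26 mm in diameter from 56 to 66 mm, a small tip. Latched until the collar is pulled up: pulling the head does not free it. Stands on its underside
- collar (a joint): Sprung collar of the nozzle: 0 = down (latched), 0.008 m = fully up (freed at 0.007 or before). Spring 0.6 to 1.8 N. Grip it and lift straight up: it goes to its stop, then draws the nozzle out. While the nozzle hangs by it the collar may stand anywhere from 0 to 0.008 m; it slides down once the nozzle is set down and let go
- collar_grip (a point): point on the nozzle's axis in the collar, 35 mm above the nozzle's underside when the collar is down (16 mm above the collar's lower edge, 12 mm below its upper edge); moves with the collar
- dropper_bottle: Small round amber dropper bottle with black top, 38 mm in diameter, 80 mm high (straight sides up to about 50 mm: grip there), 0.05 kg; origin at the centre of its underside. At first stands on the dock's plate in the hood's way, 6 mm above the worktop
- spill_tray: Square shallow steel tray, fixed, 124 by 124 mm outside, 16 mm high, walls and floor 3 mm; origin at the centre of its underside, axes along its sides. It and the dish change places from run to run, left or right of the dock
- dish: Round white dish, fixed, 116 mm across the rim and 104 mm across the foot, 12 mm high, wall 3 mm, floor 4 mm; origin at the centre of its underside
- resist_amber_b: bystander: larger amber bottle, 52 mm in diameter, 114 mm high; origin underneath
- swab_tub: bystander: tub with broad lid, 58 mm in diameter, 68 mm high; origin underneath
- vial_1: bystander: amber vial, 20 mm in diameter, 53 mm high; origin underneath
- vial_2: bystander: white vial, 20 mm in diameter, 43 mm high; origin underneath
- wafer_carrier_0: bystander: flat round white wafer carrier, 63 mm in diameter, 12 mm high; origin underneath
Things that resemble listed ones, but are neither listed nor needed, are in the scene too. Leave any purple look-alike of the dropper_bottle alone.

How it is judged:
By the outcome, as a careful person would: the job done as asked, in the order asked, and still so for the second after the job is handed in, with the robot touching nothing.
It also fails if it takes over 72 s, if anything falls off the work surface, if the arm or the gripper's body presses on something with over 40 N, if the wrist force passes 120 N, or if a joint passes its speed limit or range.

ROBOT

A 6-joint arm with a two-finger parallel gripper is mounted at the origin on a cart in front of the work surface, level with it; the furniture and walls round the work are solid. World frame = base frame: x ahead of the robot, y to its left, z up, the work surface at z = 0. Lengths are in m, angles in rad, forces in N, time in s.
With the tool pointing down it reaches from about 0.3 to 0.775 m from the base axis. Payload 14.6 kg.
Tool frame: the origin (TCP) lies midway between the tips of the shut fingers; the grasp point (between the pads) lies 19 mm behind it (ctrl.grip_depth is the z of the grasp point in the tool frame, in m); z points along the fingers, y is the line along which they close (so a half turn about z gives the same grasp; the last joint's range is limited). The gripper opens to 94 mm and grips with 3 to 60 N. Pads are 16 mm wide; open, the fingers measure 119 mm over their backs; the gripper's body (75 mm by 177 mm) begins 78 mm behind the grasp point.
Start: joints at [-1.208, 0.3, 1.521, -0, 1.321, -0.067], TCP at [0.229, -0.5, 0.205] pointing down, gripper open.
Joint ranges: [-3.03, 3.03], [-0.79, 2.21], [0.23, 2.52], [-1.04, 4.18], [0, 3.07], [-2.55, 2.55]. Speed limits (rad/s): [2.22, 2.22, 2.57, 3.14, 3.14, 3.14].

INTERFACE

Orientations are given as [roll, pitch, yaw] about the fixed x, y, z axes, in that order (R = Rz(yaw) Ry(pitch) Rx(roll)).
In Python, from station import ctrl gives the robot as it stands. The module is installed in compiled form; this text tells all that it offers.
- The arm moves only by the tool carry_out, never from a script. Its argument "commands" is a list of rows, each a list of 3 entries, a list of its own where there are three numbers: the closure, from 0 (fully open) to 1 (shut), then the shift along the tool's x, y, z in mm, then the turn, a rotation vector about the tool's x, y, z in rad. In form: [[gripper, [tx, ty, tz], [wx, wy, wz]], ...]. A call has 1 to 10 rows; each row shifts and turns the commanded pose from where the row before left it, along the tool's axes as they then stand; what a row does not reach is not made up. A row lasts 1/8 s, in which the tool goes at most 62.5 mm and 10.7 degrees, less where a joint would pass 70% of its speed; a pose out of reach is approached as far as the arm can. A call with a gripper value outside its range is refused whole. The fingers move at their own pace and stop on an object; "squeeze" is the grip in N (left out, the last holds). Time passes only in rows, so rows that do not move let the fingers close. It gives the time, the measured TCP pose, the force, the opening and the grip force at its end, in the units of the state.
- ctrl.get_obs(): the state, without advancing time (a new reading comes with each control period).
- ctrl.camera(name): name is "side" or "top"; returns a dict with "img" (400x640x3 uint8, blue, green, red), "camera_matrix" (3x3 intrinsics, pixels), "rvec" (rotation vector, rad) and "tvec" (3), from world to camera coordinates, as OpenCV has them. Camera axes: x right, y down, z forward; pixel columns grow to the right and rows downward; lengths in m; the calibration is good to about 2 mm. A picture is of the moment at which its call begins. There is no depth.
- ctrl.hand_in(): hands the job in; it is judged then, once.
Trained networks look in the newest picture that a camera, given by its name, has taken for a name from the list of things; names that differ only in an ending like _2 or _b are one class to them, and where a whole thing is asked for, a point or a joint stands for the part that bears it (a point fixed in the world has none). Each returns a list of dicts, best first, with "score" (0 to 1); they miss things now and then, are a little off and sometimes report something else, mostly with a low value. They report only what shows in the picture. A call takes as long as a camera call. They do not tell look-alikes from the thing itself.
- ctrl.outline_of(thing, camera): "region" (400x640 bool, what is visible of it).
- ctrl.place_of(thing, camera): "at" ([x, y, z] in m, in world coordinates, good to about 4 mm: a listed point, or the origin of a listed thing).
The state is a dict: "time_s": time; "qpos": joint angles; "joint_vel": joint speeds; "tau": joint torques, N m; "ee_pos": TCP position; "eef_rot": TCP orientation; "force": force on the tool from outside, world axes, zero at the start; "moment": the same for the moment, N m; "grip_width": finger opening in m; "grip_force": force on a finger pad.
Only numpy, scipy, OpenCV 4.12 (cv2) and the standard library are available. Lean on these libraries where they do the work, as an engineer would, in place of code of your own. Each camera call takes 0.05 s, during which the arm holds its last target. There are 200 camera calls.

## Working session

There is one attempt and no reset: what is moved stays moved. The work goes in short steps, Python scripts to look and compute and a tool call to move; the robot and the scene stay as the last step left them, time stands still between calls to the robot, and variables do not carry over. Pictures are saved under pics/ and viewed, at most 10 in all, crops included, and the job is handed in when it is done.

Besides the shell and the picture viewer there is one more tool, called after "Emit:" as name(argument=value, ...) on one line, values as JSON. carry_out: Moves the arm, as the interface text tells. Its arguments: {"type":"object","properties":{"commands":{"type":"array","items":{"type":"array"}},"squeeze":{"type":"number"}},"required":["commands"]}

```bash
mkdir -p pics
cat > h.py <<'E'
import numpy as np, cv2
from station import ctrl
def cam(n):
    c=ctrl.camera(n); K=np.array(c["camera_matrix"]);rv=np.array(c["rvec"],float);tv=np.array(c["tvec"],float)
    return c["img"],K,rv,tv
def proj(p,K,rv,tv): return cv2.projectPoints(np.array(p,float).reshape(-1,3),rv,tv,K,None)[0].reshape(-1,2)
def ray(px,z,K,rv,tv):
    R=cv2.Rodrigues(rv)[0]; C=-R.T@tv.ravel(); d=R.T@np.linalg.inv(K)@np.array([px[0],px[1],1.])
    return C+d*(z-C[2])/d[2]
E
python3 - <<'E'
from h import *
for n in ("top","side"):
    i,K,rv,tv=cam(n); cv2.imwrite(f"pics/{n}0.png",i)
    R=cv2.Rodrigues(rv)[0]; print(n,"C",(-R.T@tv.ravel()).round(3),"fwd",R[2].round(2),K[0,0])
    for t in "dock socket hood hood_bar nozzle collar_grip dropper_bottle spill_tray dish resist_amber_b swab_tub vial_1 wafer_carrier_0".split():
        try:
            for d in ctrl.place_of(t,n)[:3]:
                a=np.array(d["at"]); print(t,round(d["score"],2),a.round(3),proj(a,K,rv,tv)[0].round())
        except Exception as e: print(t,e)
print(ctrl.get_obs())
E
```

```text
top C [ 0.353 -0.076  1.377] fwd [ 0.13 -0.   -0.99] 407.4228951619203
dock 0.68 [0.518 0.041 0.002] [289. 208.]
dock 0.57 [0.516 0.035 0.002] [291. 209.]
socket 0.75 [ 0.532 -0.04   0.009] [313. 204.]
hood it knows: collar_grip, dish, dock, dropper_bottle, hood_bar, nozzle, resist_amber, socket, spill_tray, swab_tub, vial, wafer_carrier
hood_bar 0.85 [ 0.528 -0.042  0.093] [313. 202.]
dropper_bottle 0.67 [ 0.526 -0.039  0.094] [312. 202.]
dropper_bottle 0.55 [ 0.408  0.098 -0.003] [272. 241.]
dropper_bottle 0.51 [0.517 0.039 0.002] [290. 208.]
spill_tray 0.76 [ 0.434 -0.334  0.001] [400. 233.]
dish 0.58 [ 0.436  0.293 -0.001] [214. 232.]
resist_amber_b 0.85 [ 0.602 -0.362  0.002] [407. 185.]
swab_tub 0.89 [ 0.548 -0.435 -0.001] [429. 200.]
vial_1 0.59 [ 0.614 -0.209  0.002] [363. 181.]
vial_1 0.49 [ 0.612  0.212 -0.   ] [240. 181.]
wafer_carrier_0 0.71 [ 0.591 -0.291  0.   ] [387. 188.]
wafer_carrier_0 0.61 [ 0.601 -0.363  0.004] [408. 185.]
side C [0.227 1.124 0.802] fwd [ 0.22 -0.83 -0.51] 488.89524347936884
dock 0.66 [ 0.518  0.035 -0.001] [328. 244.]
socket 0.62 [ 0.533 -0.047  
[... 649 characters left out ...]
87.]
{'time_s': 1.3, 'qpos': array([-1.20758553e+00,  2.99933190e-01,  1.52101336e+00,  1.92103786e-05,
        1.32068880e+00, -6.65779893e-02]), 'joint_vel': array([ 7.32317883e-04,  6.83318062e-04, -2.63127483e-03, -8.02659899e-04,
        5.91876332e-07, -8.24331730e-04]), 'tau': array([ 2.54227052e-03, -5.31655419e+01, -3.52906430e+01,  7.09180813e-02,
        2.12959293e-02,  1.30331910e-05]), 'ee_pos': array([ 0.2291818 , -0.49996188,  0.20542171]), 'eef_rot': array([-3.14155129e+00, -2.14118807e-05,  4.29784032e-01]), 'force': array([ 0.40317321,  0.36947791, -0.08810451]), 'moment': array([-0.02445535,  0.01299499,  0.03132647]), 'grip_force': 0.0, 'grip_width': 0.09413089866284567}
```

View pics/top0.png

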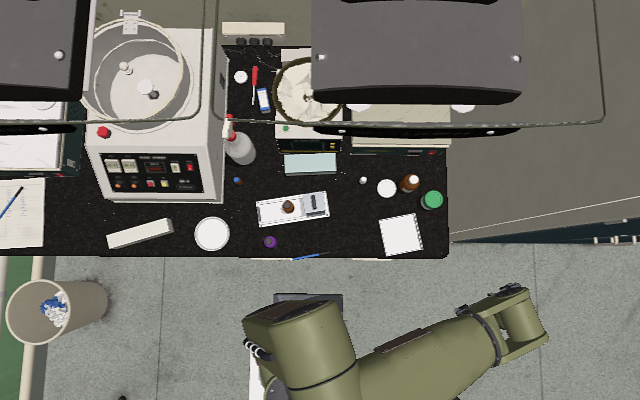

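View pics/side0.png

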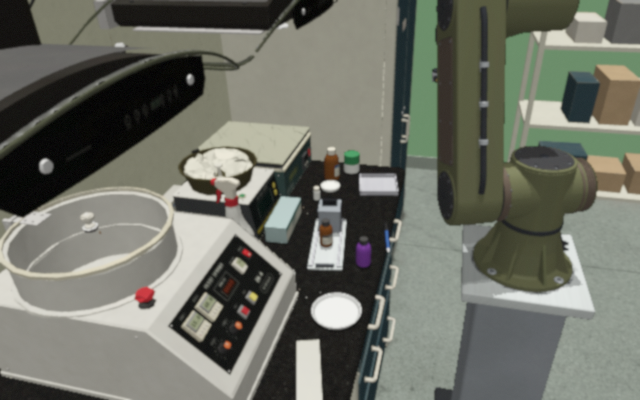

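The top picture shows the dock at about (292,208). These could be taken for the dropper bottle:
- amber bottle on the plate, (288,207)
- purple look-alike, (270,242)
- larger amber bottle, (411,183)
- small vial, (237,181)

I choose the amber one on the plate. The tray is on the right at (400,235) and the dish on the left at (212,234). I'll check with a crop and work out the yaws.

```bash
python3 - <<'E'
from h import *
for n,box in (("top",(180,160,280,110)),("side",(280,170,120,160))):
    i,K,rv,tv=cam(n)
    x,y,w,h=box; s=2.85 if n=="top" else 3.5
    cv2.imwrite(f"pics/{n}1.png",cv2.resize(i[y:y+h,x:x+w],None,fx=s,fy=s,interpolation=cv2.INTER_CUBIC))
    for t,z in (("dock",.006),("spill_tray",.016),("dropper_bottle",.05),("hood_bar",.102)):
        for d in ctrl.outline_of(t,n)[:3]:
            m=d["region"]; ys,xs=np.nonzero(m)
            if n=="top":
                P=np.array([ray(p,z,K,rv,tv)[:2] for p in zip(xs,ys)],np.float32)
                r=cv2.minAreaRect(P*1000); print(n,t,round(d["score"],2),len(xs),np.round(r[0]),np.round(r[1]),round(r[2],1),"px",xs.mean().round(),ys.mean().round())
            else: print(n,t,round(d["score"],2),len(xs),"px",xs.min(),xs.max(),ys.min(),ys.max())
    hb=ctrl.place_of("hood_bar",n)[0]["at"];dk=[ (round(d["score"],2),np.round(d["at"],4)) for d in ctrl.place_of("dropper_bottle",n)]
    print(np.round(hb,4),dk)
E
python3 -c "
import cv2,numpy as np
a=cv2.imread('pics/top1.png');b=cv2.imread('pics/side1.png')
"
```

```text
top dock 0.9 1710 [516.  32.] [ 90. 240.] 9.7 px 292.0 209.0
top spill_tray 0.62 1364 [ 431. -330.] [123. 126.] 11.9 px 400.0 234.0
top dropper_bottle 0.7 94 [517.  43.] [36. 30.] 1.1 px 287.0 206.0
top hood_bar 0.98 463 [520. -44.] [73. 65.] 8.8 px 313.0 204.0
top hood_bar 0.32 1750 [505.  24.] [ 85. 223.] 9.4 px 292.0 209.0
[ 0.5307 -0.0425  0.0945] [(0.64, array([0.4081, 0.1027, 0.0021])), (0.57, array([ 0.5295, -0.0411,  0.0076])), (0.56, array([0.5157, 0.0399, 0.0058]))]
side dock 0.95 1794 px 308 345 199 270
side dock 0.53 581 px 318 342 199 232
side dock 0.45 167 px 321 339 181 191
side spill_tray 0.74 743 px 360 397 173 194
side dropper_bottle 0.86 421 px 355 371 237 267
side dropper_bottle 0.8 325 px 319 332 219 247
side hood_bar 0.69 605 px 317 342 199 232
[ 0.529  -0.0446  0.0915] [(0.78, array([0.5184, 0.043 , 0.0067])), (0.75, array([0.4034, 0.0993, 0.0016]))]
```

View pics/top1.png

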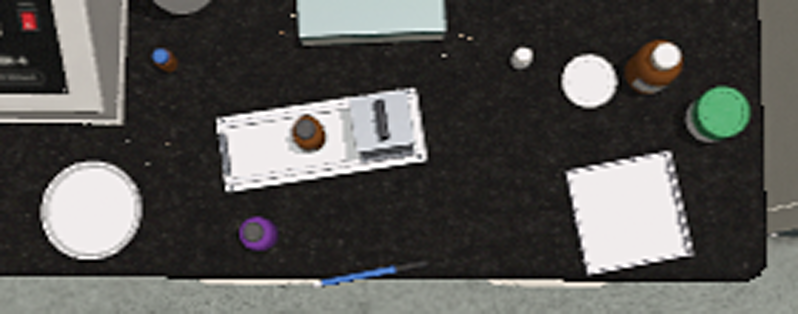

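The crop shows the amber bottle with its black top at crop (308,131), standing on the white plate between the end stop (left) and the hood (380,120). The purple look-alike at (257,233) stays where it is. The dock's origin is about (0.515, 0.037) with a yaw of about 0.17. The bottle is at about (0.518, 0.040).

```bash
cat >> h.py <<'E'
def plan(p,yaw,n,g,dec=0):
    "rows from the measured pose to p, yaw, tool down"
    o=ctrl.get_obs(); c=np.array(o["ee_pos"])*1000; y=o["eef_rot"][2]; p=np.array(p)*1000; rows=[]
    c0=c.copy(); y0=y
    for k in range(1,n+1):
        d=c0+(p-c0)*k/n-c; C,S=np.cos(y),np.sin(y)
        t=np.array([C*d[0]+S*d[1],S*d[0]-C*d[1],-d[2]]).round(dec)
        w=round(-(y0+(yaw-y0)*k/n-y),2)
        c=c+[C*t[0]+S*t[1],S*t[0]-C*t[1],-t[2]]; y-=w
        rows.append([g,[float(v) for v in t],[0,0,w]])
    print("at",(c0/1000).round(4),round(y0,3),"rpy",np.round(o["eef_rot"],3),"F",np.round(o["force"],1),"w",round(o["grip_width"],4),"gf",round(o["grip_force"],1),"t",o["time_s"]); print(rows)
E
python3 -c "
from h import *
plan([.518,.040,.15],1.74,14,0)"
```

```text
at [ 0.2292 -0.5     0.2054] 0.43 rpy [-3.142 -0.     0.43 ] F [-0.  -1.1 -1.1] w 0.0934 gf 0.0 t 2.0
[[0, [35.0, -26.0, 4.0], [0, 0, np.float64(-0.09)]], [0, [37.0, -24.0, 4.0], [0, 0, np.float64(-0.1)]], [0, [39.0, -19.0, 4.0], [0, 0, np.float64(-0.09)]], [0, [41.0, -16.0, 4.0], [0, 0, np.float64(-0.09)]], [0, [42.0, -12.0, 4.0], [0, 0, np.float64(-0.1)]], [0, [43.0, -8.0, 4.0], [0, 0, np.float64(-0.09)]], [0, [44.0, -4.0, 4.0], [0, 0, np.float64(-0.1)]], [0, [43.0, 1.0, 4.0], [0, 0, np.float64(-0.09)]], [0, [44.0, 4.0, 4.0], [0, 0, np.float64(-0.09)]], [0, [43.0, 8.0, 4.0], [0, 0, np.float64(-0.1)]], [0, [42.0, 13.0, 4.0], [0, 0, np.float64(-0.09)]], [0, [40.0, 16.0, 4.0], [0, 0, np.float64(-0.09)]], [0, [39.0, 20.0, 3.0], [0, 0, np.float64(-0.1)]], [0, [37.0, 23.0, 4.0], [0, 0, np.float64(-0.09)]]]
```

Emit:
carry_out(commands=[[0,[35,-26,4],[0,0,-0.09]],[0,[37,-24,4],[0,0,-0.1]],[0,[39,-19,4],[0,0,-0.09]],[0,[41,-16,4],[0,0,-0.09]],[0,[42,-12,4],[0,0,-0.1]],[0,[43,-8,4],[0,0,-0.09]],[0,[44,-4,4],[0,0,-0.1]],[0,[43,1,4],[0,0,-0.09]],[0,[44,4,4],[0,0,-0.09]],[0,[43,8,4],[0,0,-0.1]]], squeeze=10)

```text
time_s: 3.25
ee_pos: [0.4359, -0.1126, 0.1655]
eef_rot: [3.141, 0.0, 1.373]
force: [1.1, 0.3, -0.4]
grip_width: 0.0939
grip_force: 0.0
```

Emit:
carry_out(commands=[[0,[42,13,4],[0,0,-0.09]],[0,[40,16,4],[0,0,-0.09]],[0,[39,20,3],[0,0,-0.1]],[0,[37,23,4],[0,0,-0.09]],[0,[0,0,0],[0,0,0]],[0,[0,0,0],[0,0,0]]])

```text
time_s: 4.0
ee_pos: [0.5173, 0.0396, 0.1504]
eef_rot: [-3.141, 0.0, 1.739]
force: [-0.1, -0.1, -0.4]
grip_width: 0.0941
grip_force: 0.0
```

Run:
```python
from h import *
for n in ("top","side"):
    i,K,rv,tv=cam(n)
    print(n,[(round(d["score"],2),np.round(d["at"],4)) for d in ctrl.place_of("dropper_bottle",n)])
plan([.518,.040,.024],1.74,5,0)
```

```text
top []
side [(0.76, array([0.4034, 0.0963, 0.0031])), (0.65, array([0.523 , 0.0417, 0.0061])), (0.65, array([ 0.4327,  0.297 , -0.0029]))]
at [0.5174 0.0391 0.1507] 1.738 rpy [3.141 0.    1.738] F [ 0.2  0.3 -0. ] w 0.0942 gf 0.0 t 4.2
[[0, [0.0, 0.0, 25.0], [0, 0, np.float64(-0.0)]], [0, [0.0, 0.0, 26.0], [0, 0, np.float64(-0.0)]], [0, [0.0, 0.0, 25.0], [0, 0, np.float64(-0.0)]], [0, [1.0, 1.0, 25.0], [0, 0, np.float64(-0.0)]], [0, [-0.0, -0.0, 26.0], [0, 0, np.float64(-0.0)]]]
```

Emit:
carry_out(commands=[[0,[0,1,30],[0,0,0]],[0,[1,1,30],[0,0,0]],[0,[1,0,30],[0,0,0]],[0,[0,0,25],[0,0,0]],[0,[0,0,17],[0,0,0]],[0.3,[0,0,0],[0,0,0]],[0.5,[0,0,0],[0,0,0]],[1,[0,0,0],[0,0,0]],[1,[0,0,0],[0,0,0]],[1,[0,0,0],[0,0,0]]], squeeze=10)

```text
time_s: 5.45
ee_pos: [0.5193, 0.0422, 0.0187]
eef_rot: [3.141, 0.0, 1.74]
force: [-0.5, 0.4, -0.4]
grip_width: 0.0471
grip_force: 0.0
```

Emit:
carry_out(commands=[[1,[0,0,0],[0,0,0]],[1,[0,0,0],[0,0,0]],[1,[0,0,0],[0,0,0]]])

```text
time_s: 5.82
ee_pos: [0.5193, 0.0422, 0.0185]
eef_rot: [3.141, 0.0, 1.74]
force: [-0.0, 0.2, 1.7]
grip_width: 0.0378
grip_force: 10.0
```

Emit:
carry_out(commands=[[1,[0,0,-20],[0,0,0]],[1,[0,0,-40],[0,0,0]],[1,[0,0,-40],[0,0,0]],[1,[0,0,-40],[0,0,0]],[1,[0,0,-10],[0,0,0]]])

```text
time_s: 6.45
ee_pos: [0.5199, 0.0422, 0.1705]
eef_rot: [3.138, 0.001, 1.74]
force: [0.3, -0.1, -2.0]
grip_width: 0.0375
grip_force: 10.0
```

Run:
```python
from h import *
plan([.432,-.332,.165],1.74,10,1)
```

```text
at [0.5199 0.0422 0.1705] 1.74 rpy [3.138e+00 1.000e-03 1.740e+00] F [ 0.3 -0.1 -2. ] w 0.0375 gf 10.0 t 6.45
[[1, [-35.0, -15.0, 1.0], [0, 0, np.float64(-0.0)]], [1, [-36.0, -15.0, 0.0], [0, 0, np.float64(-0.0)]], [1, [-35.0, -15.0, 1.0], [0, 0, np.float64(-0.0)]], [1, [-36.0, -15.0, 0.0], [0, 0, np.float64(-0.0)]], [1, [-35.0, -15.0, 1.0], [0, 0, np.float64(-0.0)]], [1, [-35.0, -15.0, 0.0], [0, 0, np.float64(-0.0)]], [1, [-36.0, -15.0, 1.0], [0, 0, np.float64(-0.0)]], [1, [-35.0, -15.0, 0.0], [0, 0, np.float64(-0.0)]], [1, [-36.0, -15.0, 1.0], [0, 0, np.float64(-0.0)]], [1, [-35.0, -15.0, 1.0], [0, 0, np.float64(-0.0)]]]
```

Emit:
carry_out(commands=[[1,[-20,-8,0],[0,0,0]],[1,[-36,-15,0],[0,0,0]],[1,[-40,-17,0],[0,0,0]],[1,[-40,-17,0],[0,0,0]],[1,[-40,-17,0],[0,0,0]],[1,[-40,-17,0],[0,0,0]],[1,[-40,-17,0],[0,0,0]],[1,[-40,-17,0],[0,0,0]],[1,[-36,-15,0],[0,0,0]],[1,[-22,-10,0],[0,0,0]]])

```text
time_s: 7.7
ee_pos: [0.4299, -0.3333, 0.1669]
eef_rot: [-3.14, -0.002, 1.739]
force: [-0.0, -0.1, -0.6]
grip_width: 0.0379
grip_force: 10.0
```

Emit:
carry_out(commands=[[1,[0,0,20],[0,0,0]],[1,[0,0,40],[0,0,0]],[1,[0,0,40],[0,0,0]],[1,[0,0,25],[0,0,0]],[1,[0,0,10],[0,0,0]],[1,[0,0,0],[0,0,0]],[1,[0,0,0],[0,0,0]]])

```text
time_s: 8.57
ee_pos: [0.4313, -0.3323, 0.0343]
eef_rot: [3.141, 0.001, 1.74]
force: [-0.1, 0.6, -0.9]
grip_width: 0.0379
grip_force: 10.0
```

Run:
```python
from h import *
for n in ("side","top"):
    i,K,rv,tv=cam(n)
    print([(t,round(d["score"],2),np.round(d["at"],4)) for t in("dropper_bottle","spill_tray") for d in ctrl.place_of(t,n)[:3]])
plan([.432,-.332,.016],1.74,1,1)
```

```text
[('dropper_bottle', 0.92, array([0.4058, 0.0938, 0.0007])), ('dropper_bottle', 0.56, array([ 0.4316, -0.3348,  0.0226])), ('dropper_bottle', 0.56, array([ 0.5195,  0.0362, -0.0015])), ('spill_tray', 0.66, array([ 0.432 , -0.3313, -0.0021]))]
[('dropper_bottle', 0.51, array([ 0.4062,  0.0982, -0.0025])), ('spill_tray', 0.77, array([ 0.4318, -0.3336,  0.0005]))]
at [ 0.431  -0.3321  0.0338] 1.74 rpy [3.141e+00 1.000e-03 1.740e+00] F [ 0.5  0.2 -0.5] w 0.0377 gf 10.0 t 8.875
[[1, [-0.0, 1.0, 18.0], [0, 0, np.float64(-0.0)]]]
```

Bottle bottom should now be at z ≈ 0.021. It needs 18 mm more to reach the floor.

Emit:
carry_out(commands=[[1,[0,0,10],[0,0,0]],[1,[0,0,5],[0,0,0]],[1,[0,0,2],[0,0,0]],[1,[0,0,1],[0,0,0]],[1,[0,0,0],[0,0,0]],[1,[0,0,0],[0,0,0]]])

```text
time_s: 9.62
ee_pos: [0.431, -0.3321, 0.0156]
eef_rot: [3.141, 0.0, 1.74]
force: [-1.4, -0.5, 0.5]
grip_width: 0.0377
grip_force: 10.0
```

Emit:
carry_out(commands=[[1,[0,0,1],[0,0,0]],[1,[0,0,0],[0,0,0]],[1,[0,0,0],[0,0,0]]])

```text
time_s: 10.0
ee_pos: [0.431, -0.3323, 0.0153]
eef_rot: [3.141, 0.001, 1.74]
force: [-3.6, 1.7, 10.6]
grip_width: 0.0379
grip_force: 10.0
```

Emit:
carry_out(commands=[[0.5,[0,0,0],[0,0,0]],[0.4,[0,0,0],[0,0,0]],[0.3,[0,0,0],[0,0,0]],[0.2,[0,0,0],[0,0,0]],[0.2,[0,0,-10],[0,0,0]],[0.2,[0,0,-30],[0,0,0]],[0.2,[0,0,-50],[0,0,0]],[0.2,[0,0,-50],[0,0,0]],[0.2,[0,0,-20],[0,0,0]]])

```text
time_s: 11.12
ee_pos: [0.4315, -0.3325, 0.1784]
eef_rot: [3.139, 0.004, 1.74]
force: [-0.4, -0.6, -0.8]
grip_width: 0.0754
grip_force: 0.0
```

Run:
```python
from h import *
for n in ("side","top"):
    i,K,rv,tv=cam(n)
    print([(t,round(d["score"],2),np.round(d["at"],4)) for t in("dropper_bottle","hood_bar","socket") for d in ctrl.place_of(t,n)[:3]])
    if n=="side": cv2.imwrite("pics/s2.png",cv2.resize(i[150:280,290:430],None,fx=4,fy=4,interpolation=cv2.INTER_CUBIC))
plan([.5295,-.043,.14],.17,12,0.5,0)
```

```text
[('dropper_bottle', 0.84, array([ 0.4044,  0.0965, -0.0005])), ('dropper_bottle', 0.62, array([ 0.4309, -0.336 ,  0.0026])), ('hood_bar', 0.66, array([ 0.5291, -0.0461,  0.0951])), ('socket', 0.75, array([ 0.5332, -0.0484,  0.0054]))]
[('dropper_bottle', 0.58, array([0.4083, 0.0998, 0.0009])), ('hood_bar', 0.62, array([ 0.5307, -0.0417,  0.0937])), ('socket', 0.58, array([ 0.5322, -0.0417,  0.0098])), ('socket', 0.52, array([ 0.6167, -0.2099,  0.0022]))]
at [ 0.4306 -0.3318  0.1733] 1.74 rpy [-3.14e+00 -1.00e-03  1.74e+00] F [ 0.1 -0.2 -0.3] w 0.075 gf 0.0 t 11.525
[[0.5, [22.0, 12.0, 3.0], [0, 0, np.float64(0.13)]], [0.5, [24.0, 9.0, 3.0], [0, 0, np.float64(0.13)]], [0.5, [25.0, 6.0, 2.0], [0, 0, np.float64(0.13)]], [0.5, [25.0, 3.0, 3.0], [0, 0, np.float64(0.13)]], [0.5, [26.0, -0.0, 3.0], [0, 0, np.float64(0.13)]], [0.5, [25.0, -4.0, 3.0], [0, 0, np.float64(0.13)]], [0.5, [24.0, -7.0, 2.0], [0, 0, np.float64(0.14)]], [0.5, [23.0, -11.0, 3.0], [0, 0, np.float64(0.13)]], [0.5, [22.0, -13.0, 3.0], [0, 0, np.float64(0.13)]], [0.5, [20.0, -16.0, 3.0], [0, 0, np.float64(0.13)]], [0.5, [17.0, -18.0, 3.0], [0, 0, np.float64(0.13)]], [0.5, [15.0, -21.0, 2.0], [0, 0, np.float64(0.13)]]]
```

View pics/s2.png

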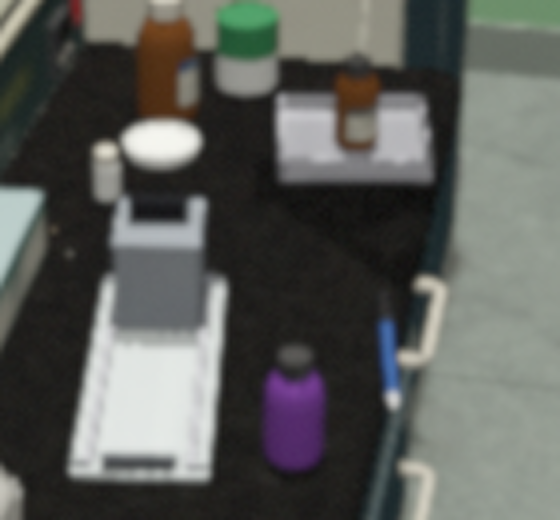

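The bottle stands upright in the tray, at crop (357,105). The plate is clear and the hood is still shut at (160,260). Next is the grip bar.

Emit:
carry_out(commands=[[0.5,[22,12,3],[0,0,0.13]],[0.5,[24,9,3],[0,0,0.13]],[0.5,[25,6,2],[0,0,0.13]],[0.5,[25,3,3],[0,0,0.13]],[0.5,[26,0,3],[0,0,0.13]],[0.5,[25,-4,3],[0,0,0.13]],[0.5,[24,-7,2],[0,0,0.14]],[0.5,[23,-11,3],[0,0,0.13]],[0.5,[22,-13,3],[0,0,0.13]],[0.5,[20,-16,3],[0,0,0.13]]])

```text
time_s: 12.78
ee_pos: [0.5135, -0.0904, 0.1457]
eef_rot: [-3.141, 0.001, 0.425]
force: [0.6, -0.3, -0.6]
grip_width: 0.047
grip_force: 0.0
```

Emit:
carry_out(commands=[[0.5,[17,-18,3],[0,0,0.13]],[0.5,[15,-21,2],[0,0,0.13]],[0.5,[0,0,0],[0,0,0]],[0.5,[0,0,0],[0,0,0]]])

```text
time_s: 13.28
ee_pos: [0.5293, -0.0438, 0.1411]
eef_rot: [-3.141, 0.001, 0.172]
force: [-0.3, -0.2, -0.5]
grip_width: 0.0469
grip_force: 0.0
```

Run:
```python
from h import *
plan([.5295,-.043,.086],.17,3,0.5,0)
```

```text
at [ 0.5293 -0.0438  0.1411] 0.172 rpy [-3.141e+00  1.000e-03  1.720e-01] F [-0.3 -0.2 -0.5] w 0.0469 gf 0.0 t 13.275
[[0.5, [0.0, -0.0, 18.0], [0, 0, np.float64(0.0)]], [0.5, [0.0, -1.0, 19.0], [0, 0, np.float64(0.0)]], [0.5, [0.0, 0.0, 18.0], [0, 0, np.float64(0.0)]]]
```

Emit:
carry_out(commands=[[0.5,[0,0,20],[0,0,0]],[0.5,[0,0,20],[0,0,0]],[0.5,[0,0,14],[0,0,0]],[0.7,[0,0,0],[0,0,0]],[0.8,[0,0,0],[0,0,0]],[1,[0,0,0],[0,0,0]],[1,[0,0,0],[0,0,0]],[1,[0,0,0],[0,0,0]],[1,[0,0,0],[0,0,0]]])

```text
time_s: 14.4
ee_pos: [0.5299, -0.0434, 0.0879]
eef_rot: [3.141, -0.001, 0.17]
force: [-0.5, -0.8, 6.3]
grip_width: 0.0118
grip_force: 10.0
```

Emit:
carry_out(commands=[[1,[0,-8,0],[0,0,0]],[1,[0,-15,0],[0,0,0]],[1,[0,-15,0],[0,0,0]],[1,[0,-15,0],[0,0,0]],[1,[0,-15,0],[0,0,0]],[1,[0,-15,0],[0,0,0]],[1,[0,-15,0],[0,0,0]]])

```text
time_s: 15.28
ee_pos: [0.5136, 0.054, 0.0879]
eef_rot: [3.141, -0.002, 0.17]
force: [5.0, -0.4, 4.7]
grip_width: 0.0117
grip_force: 10.0
```

Emit:
carry_out(commands=[[1,[0,-15,0],[0,0,0]],[1,[0,-12,0],[0,0,0]],[1,[0,-8,0],[0,0,0]],[1,[0,-5,0],[0,0,0]],[1,[0,0,0],[0,0,0]],[1,[0,0,0],[0,0,0]]])

```text
time_s: 16.02
ee_pos: [0.507, 0.0931, 0.0879]
eef_rot: [3.141, -0.002, 0.17]
force: [4.6, 0.1, 6.0]
grip_width: 0.0121
grip_force: 10.0
```

Emit:
carry_out(commands=[[1,[0,-2,0],[0,0,0]],[1,[0,-2,0],[0,0,0]],[1,[0,0,0],[0,0,0]],[1,[0,0,0],[0,0,0]]])

```text
time_s: 16.52
ee_pos: [0.5067, 0.0947, 0.0879]
eef_rot: [3.138, -0.002, 0.17]
force: [8.2, -18.7, 4.4]
grip_width: 0.0148
grip_force: 10.0
```

Emit:
carry_out(commands=[[0.8,[0,0,0],[0,0,0]],[0.7,[0,0,0],[0,0,0]],[0.7,[0,0,-10],[0,0,0]],[0.6,[0,0,-40],[0,0,0]],[0.5,[0,0,-50],[0,0,0]],[0.4,[-55,0,-10],[0,0,0]],[0.2,[-55,0,0],[0,0,0]],[0,[-30,0,0],[0,0,0]],[0,[0,0,0],[0,0,0]],[0,[0,0,0],[0,0,0]]])

```text
time_s: 17.77
ee_pos: [0.3681, 0.0732, 0.1979]
eef_rot: [-3.142, -0.001, 0.17]
force: [0.8, -0.2, 0.4]
grip_width: 0.0922
grip_force: 0.0
```

Run:
```python
from h import *
for n in ("side","top"):
    i,K,rv,tv=cam(n)
    for t in("nozzle","collar_grip","hood_bar","socket","dock","dish"):
        for d in ctrl.place_of(t,n)[:2]: print(n,t,round(d["score"],2),np.round(d["at"],4),proj(d["at"],K,rv,tv)[0].round())
    c=proj([.53,-.043,.04],K,rv,tv)[0].astype(int)
    cv2.imwrite(f"pics/{n}3.png",cv2.resize(i[c[1]-40:c[1]+50,c[0]-50:c[0]+50],None,fx=4,fy=4,interpolation=cv2.INTER_CUBIC))
a=cv2.imread("pics/side3.png");b=cv2.imread("pics/top3.png");cv2.imwrite("pics/both3.png",np.hstack([a,b]))
plan([.530,-.0435,.13],1.74,10,0)
```

```text
side nozzle 0.46 [ 0.5318 -0.0468  0.0085] [330. 225.]
side collar_grip 0.43 [ 0.5296 -0.049   0.041 ] [331. 216.]
side hood_bar 0.78 [0.5088 0.093  0.0925] [325. 228.]
side hood_bar 0.61 [ 0.5868 -0.2884 -0.0012] [331. 188.]
side socket 0.75 [ 0.5318 -0.047   0.0064] [330. 226.]
side socket 0.16 [ 0.4322  0.2985 -0.0018] [336. 313.]
side dock 0.65 [ 0.5207  0.0366 -0.0026] [327. 245.]
side dish 0.71 [ 0.4326  0.2986 -0.004 ] [336. 314.]
top nozzle 0.47 [ 0.5338 -0.047   0.0041] [315. 204.]
top nozzle 0.33 [ 0.6117 -0.2079 -0.0019] [362. 182.]
top collar_grip 0.6 [ 0.5309 -0.042   0.0379] [314. 203.]
top hood_bar 0.7 [0.5053 0.0979 0.0925] [269. 209.]
top hood_bar 0.43 [ 0.5926 -0.29    0.001 ] [386. 187.]
top socket 0.8 [ 0.5308 -0.0421  0.0106] [314. 204.]
top dock 0.55 [ 5.137e-01  3.700e-02 -5.000e-04] [291. 209.]
top dock 0.49 [ 0.5473 -0.4377 -0.003 ] [430. 201.]
top dish 0.83 [0.4322 0.2972 0.0029] [213. 233.]
top dish 0.58 [0.5069 0.0939 0.0911] [270. 208.]
at [0.3676 0.073  0.1974] 0.17 rpy [-3.142  0.     0.17 ] F [-0.2  0.  -0.4] w 0.0938 gf 0.0 t 18.475
[[0, [14.0, 14.0, 7.0], [0, 0, np.float64(-0.16)]], [0, [12.0, 17.0, 6.0], [0, 0, np.float64(-0.15)]], [0, [9.0, 17.0, 7.0], [0, 0, np.float64(-0.16)]], [0, [6.0, 19.0, 7.0], [0, 0, np.float64(-0.16)]], [0, [3.0, 20.0, 7.0], [0, 0, np.float64(-0.16)]], [0, [-1.0, 20.0, 6.0], [0, 0, np.float64(-0.15)]], [0, [-3.0, 20.0, 7.0], [0, 0, np.float64(-0.16)]], [0, [-6.0, 19.0, 7.0], [0, 0, np.float64(-0.16)]], [0, [-9.0, 17.0, 7.0], [0, 0, np.float64(-0.15)]], [0, [-12.0, 16.0, 6.0], [0, 0, np.float64(-0.16)]]]
```

View pics/both3.png

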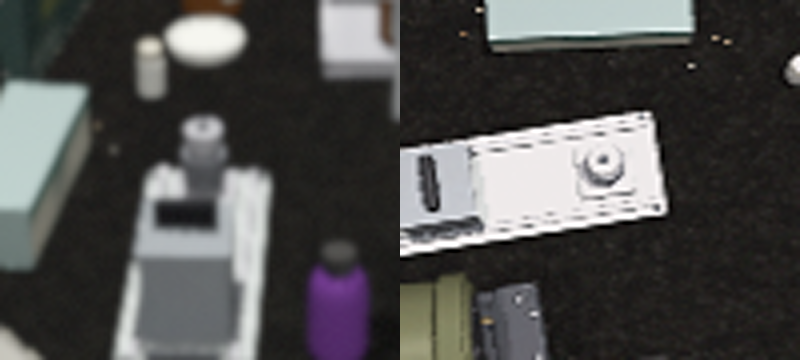

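The crop shows the hood fully back with the nozzle standing in its socket, at right half (603,165), about (0.531, -0.044). I'll move over it.

Emit:
carry_out(commands=[[0,[14,14,7],[0,0,-0.16]],[0,[12,17,6],[0,0,-0.15]],[0,[9,17,7],[0,0,-0.16]],[0,[6,19,7],[0,0,-0.16]],[0,[3,20,7],[0,0,-0.16]],[0,[-1,20,6],[0,0,-0.15]],[0,[-3,20,7],[0,0,-0.16]],[0,[-6,19,7],[0,0,-0.16]],[0,[-9,17,7],[0,0,-0.15]],[0,[-12,17,6],[0,0,-0.15]]])

```text
time_s: 19.73
ee_pos: [0.531, -0.0438, 0.1301]
eef_rot: [-3.141, -0.0, 1.735]
force: [0.5, 0.3, -0.1]
grip_width: 0.0939
grip_force: 0.0
```

Emit:
carry_out(commands=[[0,[0,0,0],[0,0,0]],[0,[0,0,0],[0,0,0]]])

```text
time_s: 19.98
ee_pos: [0.5301, -0.0431, 0.1305]
eef_rot: [-3.141, -0.0, 1.727]
force: [0.0, 0.0, 0.0]
grip_width: 0.0939
grip_force: 0.0
```

Run:
```python
from h import *
plan([.531,-.0438,.027],1.737,4,0)
```

```text
at [ 0.5301 -0.0431  0.1305] 1.727 rpy [-3.141 -0.     1.727] F [0. 0. 0.] w 0.0939 gf 0.0 t 19.975
[[0, [-0.0, 0.0, 26.0], [0, 0, np.float64(-0.0)]], [0, [-0.0, 0.0, 26.0], [0, 0, np.float64(-0.01)]], [0, [-1.0, 1.0, 26.0], [0, 0, np.float64(0.0)]], [0, [0.0, -0.0, 26.0], [0, 0, np.float64(-0.0)]]]
```

Emit:
carry_out(commands=[[0,[0,1,26],[0,0,-0.01]],[0,[-1,0,26],[0,0,0]],[0,[0,0,30],[0,0,0]],[0,[0,0,22],[0,0,0]],[0.4,[0,0,0],[0,0,0]],[0.6,[0,0,0],[0,0,0]],[1,[0,0,0],[0,0,0]],[1,[0,0,0],[0,0,0]],[1,[0,0,0],[0,0,0]],[1,[0,0,0],[0,0,0]]], squeeze=20)

```text
time_s: 21.22
ee_pos: [0.5317, -0.0443, 0.0266]
eef_rot: [3.141, 0.0, 1.74]
force: [-0.2, -0.5, -0.3]
grip_width: 0.0372
grip_force: 0.0
```

Emit:
carry_out(commands=[[1,[0,0,0],[0,0,0]],[1,[0,0,0],[0,0,0]],[1,[0,0,0],[0,0,0]]])

```text
time_s: 21.6
ee_pos: [0.5316, -0.0443, 0.0265]
eef_rot: [-3.142, -0.0, 1.74]
force: [0.2, -0.1, 1.4]
grip_width: 0.0314
grip_force: 20.0
```

Emit:
carry_out(commands=[[1,[0,0,-3],[0,0,0]],[1,[0,0,-3],[0,0,0]],[1,[0,0,-3],[0,0,0]],[1,[0,0,-3],[0,0,0]],[1,[0,0,0],[0,0,0]]])

```text
time_s: 22.22
ee_pos: [0.5317, -0.0442, 0.0387]
eef_rot: [3.141, 0.0, 1.74]
force: [0.3, -0.7, -2.2]
grip_width: 0.0314
grip_force: 20.0
```

Emit:
carry_out(commands=[[1,[0,0,-4],[0,0,0]],[1,[0,0,-5],[0,0,0]],[1,[0,0,-5],[0,0,0]],[1,[0,0,-6],[0,0,0]],[1,[0,0,-10],[0,0,0]],[1,[0,0,0],[0,0,0]],[1,[0,0,0],[0,0,0]]])

```text
time_s: 23.1
ee_pos: [0.5316, -0.0442, 0.0684]
eef_rot: [-3.142, -0.0, 1.74]
force: [0.1, 0.4, -2.3]
grip_width: 0.0314
grip_force: 20.0
```

Emit:
carry_out(commands=[[1,[0,0,-20],[0,0,0]],[1,[0,0,-30],[0,0,0]],[1,[0,0,-30],[0,0,0]],[1,[0,0,-20],[0,0,0]],[1,[0,0,0],[0,0,0]],[1,[0,0,0],[0,0,0]]])

```text
time_s: 23.85
ee_pos: [0.5312, -0.0442, 0.1672]
eef_rot: [-3.14, -0.001, 1.74]
force: [-0.1, 1.1, -2.9]
grip_width: 0.0317
grip_force: 20.0
```

Run:
```python
from h import *
for n in ("side","top"):
    i,K,rv,tv=cam(n)
    for t in("nozzle","collar_grip","dish"):
        for d in ctrl.place_of(t,n)[:1]: print(n,t,round(d["score"],2),np.round(d["at"],4))
plan([.4325,.2975,.1685],1.74,10,1)
```

```text
side nozzle 0.74 [ 0.5312 -0.0491  0.1415]
side collar_grip 0.41 [ 0.53   -0.0483  0.1805]
side dish 0.94 [ 0.4329  0.2972 -0.0019]
top dish 0.56 [0.4317 0.2935 0.0027]
at [ 0.5316 -0.0442  0.1682] 1.74 rpy [-3.141 -0.     1.74 ] F [ 1.3 -0.1 -1.3] w 0.0315 gf 20.0 t 24.25
[[1, [35.0, -4.0, -0.0], [0, 0, np.float64(-0.0)]], [1, [36.0, -4.0, -0.0], [0, 0, np.float64(-0.0)]], [1, [35.0, -4.0, -0.0], [0, 0, np.float64(-0.0)]], [1, [35.0, -4.0, -0.0], [0, 0, np.float64(-0.0)]], [1, [36.0, -4.0, -0.0], [0, 0, np.float64(-0.0)]], [1, [35.0, -4.0, -0.0], [0, 0, np.float64(-0.0)]], [1, [35.0, -4.0, -0.0], [0, 0, np.float64(-0.0)]], [1, [36.0, -4.0, -0.0], [0, 0, np.float64(-0.0)]], [1, [35.0, -4.0, -0.0], [0, 0, np.float64(-0.0)]], [1, [36.0, -4.0, -0.0], [0, 0, np.float64(-0.0)]]]
```

Emit:
carry_out(commands=[[1,[18,-2,0],[0,0,0]],[1,[35,-4,0],[0,0,0]],[1,[41,-5,0],[0,0,0]],[1,[41,-5,0],[0,0,0]],[1,[41,-5,0],[0,0,0]],[1,[41,-5,0],[0,0,0]],[1,[41,-5,0],[0,0,0]],[1,[41,-4,0],[0,0,0]],[1,[34,-3,0],[0,0,0]],[1,[20,-2,0],[0,0,0]]])

```text
time_s: 25.5
ee_pos: [0.4317, 0.2988, 0.1685]
eef_rot: [-3.142, -0.0, 1.741]
force: [0.0, 0.2, -1.6]
grip_width: 0.0315
grip_force: 20.0
```

Emit:
carry_out(commands=[[1,[0,0,15],[0,0,0]],[1,[0,0,35],[0,0,0]],[1,[0,0,35],[0,0,0]],[1,[0,0,25],[0,0,0]],[1,[0,0,10],[0,0,0]],[1,[0,0,0],[0,0,0]],[1,[0,0,0],[0,0,0]]])

```text
time_s: 26.38
ee_pos: [0.4334, 0.2971, 0.0494]
eef_rot: [3.14, -0.001, 1.74]
force: [0.4, -0.1, -2.0]
grip_width: 0.0316
grip_force: 20.0
```

Run:
```python
from h import *
for n in ("side","top"):
    i,K,rv,tv=cam(n)
    for t in("nozzle","collar_grip","dish"):
        for d in ctrl.place_of(t,n)[:1]: print(n,t,round(d["score"],2),np.round(d["at"],4))
plan([.4325,.297,.0325],1.74,1,1)
```

```text
side nozzle 0.58 [0.4317 0.2953 0.0241]
side collar_grip 0.55 [0.4324 0.2955 0.0653]
side dish 0.75 [ 0.4342  0.2947 -0.0033]
top nozzle 0.37 [0.4359 0.2944 0.0191]
top collar_grip 0.48 [0.4341 0.2989 0.0592]
top dish 0.63 [ 0.4335  0.2968 -0.0006]
at [0.4329 0.2971 0.0486] 1.74 rpy [ 3.141 -0.     1.74 ] F [ 0.3 -0.2 -2. ] w 0.0316 gf 20.0 t 26.775
[[1, [0.0, -0.0, 16.0], [0, 0, np.float64(-0.0)]]]
```

Emit:
carry_out(commands=[[1,[0,0,8],[0,0,0]],[1,[0,0,4],[0,0,0]],[1,[0,0,2],[0,0,0]],[1,[0,0,2],[0,0,0]],[1,[0,0,2],[0,0,0]],[1,[0,0,2],[0,0,0]],[1,[0,0,2],[0,0,0]],[1,[0,0,0],[0,0,0]],[1,[0,0,0],[0,0,0]]])

```text
time_s: 27.9
ee_pos: [0.4328, 0.297, 0.0265]
eef_rot: [-3.142, 0.0, 1.74]
force: [-0.2, -1.0, -0.6]
grip_width: 0.0317
grip_force: 20.0
```

Emit:
carry_out(commands=[[1,[0,0,1],[0,0,0]],[1,[0,0,0],[0,0,0]],[0.6,[0,0,0],[0,0,0]],[0.5,[0,0,0],[0,0,0]],[0.3,[0,0,0],[0,0,0]],[0.3,[0,0,0],[0,0,0]],[0.3,[0,0,-10],[0,0,0]],[0.3,[0,0,-30],[0,0,0]],[0.3,[0,0,-40],[0,0,0]],[0.3,[0,0,-40],[0,0,0]]])

```text
time_s: 29.15
ee_pos: [0.4327, 0.2969, 0.1474]
eef_rot: [3.141, -0.0, 1.74]
force: [0.6, -0.2, -0.6]
grip_width: 0.0658
grip_force: 0.0
```

Run:
```python
from h import *
i,K,rv,tv=cam("side")
cv2.imwrite("pics/s4.png",cv2.resize(i[150:340,280:420],None,fx=3,fy=3,interpolation=cv2.INTER_CUBIC))
for t in("nozzle","collar_grip","dish","hood_bar"):
    for d in ctrl.place_of(t,"side")[:1]: print(t,round(d["score"],2),np.round(d["at"],4))
plan([.5065,.0945,.16],.17,11,0.5,0)
```

```text
nozzle 0.58 [0.4337 0.2972 0.0045]
collar_grip 0.49 [0.4335 0.2944 0.0385]
dish 0.71 [ 0.4313  0.2963 -0.0006]
hood_bar 0.68 [0.5091 0.0935 0.096 ]
at [0.4326 0.2968 0.1451] 1.74 rpy [-3.141  0.     1.74 ] F [0.6 0.4 0.2] w 0.0654 gf 0.0 t 29.4
[[0.5, [-19.0, 4.0, -1.0], [0, 0, np.float64(0.14)]], [0.5, [-19.0, 6.0, -2.0], [0, 0, np.float64(0.15)]], [0.5, [-17.0, 9.0, -1.0], [0, 0, np.float64(0.14)]], [0.5, [-16.0, 11.0, -1.0], [0, 0, np.float64(0.14)]], [0.5, [-15.0, 13.0, -2.0], [0, 0, np.float64(0.14)]], [0.5, [-12.0, 16.0, -1.0], [0, 0, np.float64(0.15)]], [0.5, [-10.0, 16.0, -1.0], [0, 0, np.float64(0.14)]], [0.5, [-7.0, 19.0, -2.0], [0, 0, np.float64(0.14)]], [0.5, [-5.0, 19.0, -1.0], [0, 0, np.float64(0.14)]], [0.5, [-2.0, 19.0, -2.0], [0, 0, np.float64(0.15)]], [0.5, [0.0, 20.0, -1.0], [0, 0, np.float64(0.14)]]]
```

View pics/s4.png

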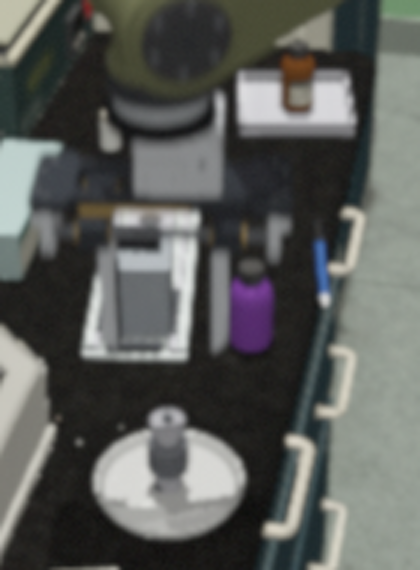

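The nozzle stands upright in the dish, at crop (168,450), and the bottle is still in the tray at (298,80). Now I'll shut the hood.

Emit:
carry_out(commands=[[0.5,[-19,4,-1],[0,0,0.14]],[0.5,[-19,6,-2],[0,0,0.15]],[0.5,[-17,9,-1],[0,0,0.14]],[0.5,[-16,11,-1],[0,0,0.14]],[0.5,[-15,13,-2],[0,0,0.14]],[0.5,[-12,16,-1],[0,0,0.15]],[0.5,[-10,16,-1],[0,0,0.14]],[0.5,[-7,19,-2],[0,0,0.14]],[0.5,[-5,19,-1],[0,0,0.14]],[0.5,[-2,19,-2],[0,0,0.15]]])

```text
time_s: 30.65
ee_pos: [0.5, 0.1127, 0.1581]
eef_rot: [-3.141, 0.002, 0.305]
force: [-0.2, 0.4, 0.3]
grip_width: 0.047
grip_force: 0.0
```

Emit:
carry_out(commands=[[0.5,[0,20,-1],[0,0,0.14]],[0.5,[0,0,0],[0,0,0]],[0.5,[0,0,20],[0,0,0]],[0.5,[0,0,20],[0,0,0]],[0.5,[0,0,0],[0,0,0]]], squeeze=10)

```text
time_s: 31.28
ee_pos: [0.5053, 0.0948, 0.1188]
eef_rot: [-3.141, 0.004, 0.173]
force: [0.1, -0.1, 1.2]
grip_width: 0.0471
grip_force: 0.0
```

Run:
```python
from h import *
plan([.5065,.0945,.0875],.168,2,0.5,0)
```

```text
at [0.5053 0.0948 0.1188] 0.173 rpy [-3.141  0.004  0.173] F [ 0.1 -0.1  1.2] w 0.0471 gf 0.0 t 31.275
[[0.5, [1.0, 0.0, 16.0], [0, 0, np.float64(0.0)]], [0.5, [0.0, 1.0, 15.0], [0, 0, np.float64(0.0)]]]
```

Emit:
carry_out(commands=[[0.5,[1,0,16],[0,0,0]],[0.5,[0,0,14],[0,0,0]],[0.8,[0,0,0],[0,0,0]],[1,[0,0,0],[0,0,0]],[1,[0,0,0],[0,0,0]],[1,[0,0,0],[0,0,0]],[1,[0,0,0],[0,0,0]],[1,[0,0,0],[0,0,0]]])

```text
time_s: 32.28
ee_pos: [0.5079, 0.0934, 0.0909]
eef_rot: [3.14, -0.001, 0.17]
force: [1.1, -10.0, 1.8]
grip_width: 0.0116
grip_force: 10.0
```

Emit:
carry_out(commands=[[1,[0,8,0],[0,0,0]],[1,[0,15,0],[0,0,0]],[1,[0,15,0],[0,0,0]],[1,[0,15,0],[0,0,0]],[1,[0,15,0],[0,0,0]],[1,[0,15,0],[0,0,0]],[1,[0,15,0],[0,0,0]]])

```text
time_s: 33.15
ee_pos: [0.5241, -0.0034, 0.0908]
eef_rot: [-3.142, 0.0, 0.169]
force: [-2.3, 0.7, 6.7]
grip_width: 0.0118
grip_force: 10.0
```

Emit:
carry_out(commands=[[1,[0,15,0],[0,0,0]],[1,[0,12,0],[0,0,0]],[1,[0,8,0],[0,0,0]],[1,[0,4,0],[0,0,0]],[1,[0,0,0],[0,0,0]],[1,[0,0,0],[0,0,0]]])

```text
time_s: 33.9
ee_pos: [0.5305, -0.0418, 0.0908]
eef_rot: [3.141, 0.0, 0.169]
force: [-3.8, -2.4, 7.2]
grip_width: 0.0114
grip_force: 10.0
```

Emit:
carry_out(commands=[[1,[0,2,0],[0,0,0]],[1,[0,2,0],[0,0,0]],[1,[0,0,0],[0,0,0]],[1,[0,0,0],[0,0,0]]])

```text
time_s: 34.4
ee_pos: [0.531, -0.0449, 0.0908]
eef_rot: [-3.141, 0.001, 0.169]
force: [-4.6, 4.9, 7.6]
grip_width: 0.012
grip_force: 10.0
```

Emit:
carry_out(commands=[[1,[0,2,0],[0,0,0]],[1,[0,0,0],[0,0,0]],[1,[0,0,0],[0,0,0]]])

```text
time_s: 34.78
ee_pos: [0.531, -0.0452, 0.0907]
eef_rot: [-3.138, 0.001, 0.17]
force: [-5.8, 17.9, 10.4]
grip_width: 0.0122
grip_force: 10.0
```

Stop felt, with 18 N along y. Release and retreat.

Emit:
carry_out(commands=[[0.8,[0,0,0],[0,0,0]],[0.7,[0,0,0],[0,0,0]],[0.7,[0,0,-10],[0,0,0]],[0.6,[0,0,-40],[0,0,0]],[0.5,[0,0,-50],[0,0,0]],[0.5,[-55,0,-10],[0,0,0]],[0.5,[-55,0,0],[0,0,0]],[0.5,[-40,0,0],[0,0,0]],[0.5,[0,0,0],[0,0,0]],[0.5,[0,0,0],[0,0,0]]])

```text
time_s: 36.02
ee_pos: [0.3845, -0.072, 0.2011]
eef_rot: [3.141, -0.001, 0.169]
force: [-0.1, 0.0, 0.7]
grip_width: 0.0467
grip_force: 0.0
```

Run:
```python
from h import *
for n in ("side","top"):
    i,K,rv,tv=cam(n); cv2.imwrite(f"pics/{n}5.png",i)
    for t in("nozzle","dish","hood_bar","dropper_bottle","spill_tray"):
        for d in ctrl.place_of(t,n)[:2]: print(n,t,round(d["score"],2),np.round(d["at"],4))
a=cv2.imread("pics/side5.png")[150:340,280:420];b=cv2.imread("pics/top5.png")[160:270,180:450]
a=cv2.resize(a,None,fx=2,fy=2,interpolation=cv2.INTER_CUBIC);b=cv2.resize(b,None,fx=1.9,fy=1.9,interpolation=cv2.INTER_CUBIC)
o=np.zeros((380,800,3),np.uint8);o[:,:280]=a;o[:b.shape[0],285:285+b.shape[1]]=b[:, :515];cv2.imwrite("pics/both5.png",o)
```

```text
side nozzle 0.53 [0.4316 0.2921 0.0034]
side dish 0.65 [ 0.5322 -0.0455  0.0938]
side dish 0.61 [ 0.4302  0.2999 -0.002 ]
side hood_bar 0.78 [ 0.5317 -0.0452  0.0927]
side dropper_bottle 0.64 [ 4.047e-01  9.460e-02 -2.000e-04]
side dropper_bottle 0.57 [ 0.4301 -0.3351  0.0061]
side spill_tray 0.66 [ 0.4315 -0.3313 -0.0017]
top nozzle 0.43 [4.351e-01 2.963e-01 4.000e-04]
top dish 0.65 [0.4331 0.2957 0.0362]
top dish 0.59 [0.4353 0.2972 0.0028]
top hood_bar 0.7 [ 0.5289 -0.0396  0.0908]
top dropper_bottle 0.67 [ 0.4268 -0.3347  0.0005]
top dropper_bottle 0.62 [ 0.4101  0.0993 -0.0028]
top spill_tray 0.63 [ 4.342e-01 -3.342e-01  3.000e-04]
```

View pics/both5.png

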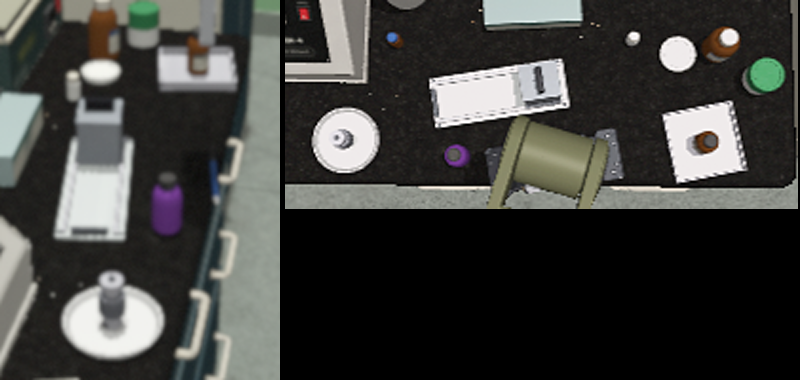

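The bottle is in the tray at (706,142), the nozzle is in the dish at (343,139), and the hood is shut at (540,83). The bystanders have not moved. Handing in.

```bash
python3 -c "
from station import ctrl
print(ctrl.hand_in())"
```

```text
the job is handed in; nothing more can be done
None
```

The job is handed in: the bottle stands upright in the tray, the nozzle stands upright in the dish, and the hood is shut to its stop over the empty socket; nothing else on the bench was moved, and the arm finished at about 36 s of the 72 s allowed.

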